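Pop the stone slab out of the ejector stand and trap it

TASK

Press the brass key of the sloping ejector stand right down with one fingertip so that the spring pops the marble slab out over the gate, and trap the slab on the ramp with the other finger, at least 10 mm past the gate and before it slides off the low end. Only touch the slab, never pinch, lift or tip it, and leave the four things around the stand where they are. Finish while still holding: key fully down under one finger, slab at rest against the other.

Things in the scene. Friction and masses are not known exactly. Their poses are not given: they have to be found in the camera images.
- stand: Fixed dark-wood stand with an open dark metal ramp, 170 mm long, 70 wide (120 with the key beside it). Origin on the table, under the gate's uphill face, on the ramp's centre line. x: level, downhill, the way the slab slides (away from the robot, yaw up to 0.6 rad either way); y: to the key's side; z up. Ramp 20 degrees steep: floor height above the table 42 mm - 0.364 x, for x = -80 to 70 mm.
- gate (a point): Point on the ramp's floor at the gate's uphill face, 42 mm above the table. The gate is a brass bar across the floor, 6 mm thick, standing 5.5 mm above it and fixed to the key; it sinks below the floor when the key is pressed. Floor 54 mm wide between two guides 6 mm thick that stand 8 mm above the floor along the whole ramp. Floor and guides are slippery (friction about 0.12).
- catch_point (a point): Point on the ramp floor's centre line beside the middle of the key (stand x = 37.5 mm), 28 mm above the table. A finger over it, its tip level with a finger on the key (63.5 mm away in stand y), hangs across the slab's path with the key up and, with the key down, is still 8 mm or more clear of the floor if under 30 mm wide along x. Nothing else is in the way.
- ramp_end (a point): Middle of the ramp floor's open low end, at stand x = 70 mm, 16 mm above the table. A slab that is not stopped slides off here in well under a second.
- key_top (a point): Centre of the flat top of the brass key, at x = 37.5, y = 63.5 mm in the stand's frame; moves with the key. At rest 49 mm above the table. The key plate is 45 mm (stand x) by 43 mm (stand y), 5 mm thick. It goes straight down 8 mm to its stop and springs back when let go.
- key (a joint): How far the key and gate are pressed, m: 0 at rest, 0.008 fully down. The spring takes 2 N to start and about 5.2 N at the stop. The slab is freed at about 0.0055 to 0.006.
- slab: Loose polished marble slab, 60 mm along the ramp, 50 wide, 22 thick, 0.12 to 0.24 kg. Origin at its underside's centre, axes level and parallel to the stand's while it lies on the ramp (the stone is tilted 20 degrees about y). Starts at stand x = -29 mm, at the gate; a spring (about 3 N, 20 mm stroke) pushes it downhill once freed. A vertical finger face stops the origin some 35 mm uphill of it.
- seal: Bystander: loose reddish seal stone, upright square block 30 x 30 x 70 mm, origin under its centre. Leave alone.
- egg_stand: Bystander: loose grey egg-shaped stone on a turned foot, 52 mm across, 75 mm tall, origin under its centre. Leave alone.
- bowl: Bystander: loose white bowl, 84 mm across, 35 mm tall, origin under its centre. Leave alone.
- palm_stone: Bystander: loose dark flat round stone, 60 mm across, 20 mm tall, origin under its centre. Leave alone.
Mind the look-alikes: they are no part of the job. What is shaped like the slab but blue is not meant. There is more than one size of the stand; the job needs the largest.

How it is judged:
On the way, in this order (a step that is already met when the one before it is completed fails the run):
1. a fingertip presses the key down (value of joint key above 0.003 m and contact force between the fingers and stand above 0.5 N).
2. the popped slab is stopped by the other finger on the ramp, past the gate, with the key still down (contact force between the fingers and slab above 0.05 N and value of joint key above 0.006 m and contact force between the fingers and stand above 0.5 N and x of slab in the frame of stand between -0.02 and 0.045 m and linear speed of slab below 0.02 m/s), for 0.5 s.
At the end, for the whole second after the job is handed in: Finished holding: a finger keeps the key down by at least 6 of its 8 mm, a finger touches the slab (over 0.05 N), and the slab rests flat on the ramp, its origin between 20 mm uphill and 45 mm downhill of the stand's origin (at least 9 mm past its start) (contact force between the fingers and slab above 0.05 N and value of joint key above 0.006 m and contact force between the fingers and stand above 0.5 N and x of slab in the frame of stand between -0.02 and 0.045 m and linear speed of slab below 0.01 m/s and contact force between slab and stand above 0.3 N and angle between slab's own z axis and vertical below 0.12 rad); the arm keeps its last pose, push and grip.
It fails at once if the slab slides away off the low end of the ramp (x of slab in the frame of stand above 0.05 m).
It fails at once if the slab is lifted (height (world z) of slab above 0.0646316 m).
It fails at once if the slab is tipped out of the ramp (angle between slab's own z axis and vertical above 0.26 rad).
It fails at once if a bystander is moved by more than 15 mm (distance of any of seal, egg_stand, bowl, palm_stone from where it was at the start of the episode above 0.015 m).
It also fails if it takes over 29 s, if anything falls off the work surface, if the arm or the gripper's body presses on something with over 40 N, if the wrist force passes 120 N, or if a joint passes its speed limit or range.

ROBOT

A 6-joint arm with a two-finger parallel gripper is mounted at the origin on the work surface. World frame = base frame: x ahead of the robot, y to its left, z up, the work surface at z = 0. Lengths are in m, angles in rad, forces in N, time in s.
With the tool pointing down it reaches from about 0.25 to 0.725 m from the base axis. Payload 9.7 kg.
Tool frame: the origin (TCP) lies at the very end of the fingers, on their centre line; the grasp point (between the pads) lies 19 mm behind it (manip.tcp_to_grasp is the distance from the TCP to the grasp point, in m); z points along the fingers, y is the line along which they close (so a half turn about z gives the same grasp; the last joint's range is limited). The gripper opens to 85 mm and grips with 20 to 120 N. Pads are 22 mm wide; open, the fingers measure 114 mm over their backs; the gripper's body (76 mm by 85 mm) begins 54 mm behind the grasp point. The pads swing forward as they close: fully open they stand 13 mm farther back than shut.
Start: joints at [1.118, 0.087, 0.176, 1.66, 0, 1.571], TCP at [0.241, 0.495, 0.231] pointing down, gripper open.
Joint ranges: [-3.13, 3.13], [-0.85, 1.81], [-1.15, 1.24], [-2.2, 2.28], [-1.44, 1.52], [-3.14, 3.14]. Speed limits (rad/s): [2.22, 2.22, 2.57, 3.14, 3.14, 3.14].

INTERFACE

Orientations are given as a unit quaternion [w, x, y, z].
In Python, from rig import manip gives the robot as it stands. The module is installed in compiled form; this text tells all that it offers.
- The arm moves only by the tool send_rows, never from a script. Its argument "targets" is a list of rows, each an object with "slide": the shift along the tool's x, y, z as a fraction of full scale, a list of three; "dr": the turn, a rotation vector about the tool's x, y, z as a fraction of full scale, a list of three. In form: [{"slide": [tx, ty, tz], "dr": [wx, wy, wz]}, ...]. A call has 1 to 20 rows; each row shifts and turns the commanded pose from where the row before left it, along the tool's axes as they then stand; what a row does not reach is not made up. Full scale, the value 1, is 40 mm for a shift and 180 degrees for a turn. A row lasts 1/12 s, in which the tool goes at most 41.7 mm and 7.16 degrees, less where a joint would pass 70% of its speed; a pose out of reach is approached as far as the arm can. A call with a number of a shift or a turn outside -1 to 1 is refused whole. A call with a gripper value outside its range is refused whole. "gripper" is the opening, from 0 (shut) to 1 (fully open), set as the call begins (left out, the last holds). The fingers move at their own pace and stop on an object; "newtons" is the grip in N (left out, the last holds). Time passes only in rows, so rows that do not move let the fingers close. It gives the time, the measured TCP pose, the force, the opening and the grip force at its end, in the units of the state.
- manip.get_state(): the state, without advancing time (a new reading comes with each control period).
- manip.read_camera(name): name is "scene" or "top"; returns the picture (400x640x3 uint8, blue, green, red); there is no depth.
- manip.camera_info(name): a dict with "K" (3x3 intrinsics, pixels), "position" and "rotation" of the camera in the world. Camera axes: x right, y up, looking along -z (the intrinsics and any distortion apply to the point x, -y, -z); pixel columns grow to the right and rows downward; lengths in m; the calibration is good to about 2 mm. A picture is of the moment at which its call begins. camera_info takes no time and is no camera call.
- manip.finish_job(): hands the job in; it is judged then, once.
The state is a dict: "clock": time; "qpos": joint angles; "dq": joint speeds; "tau": joint torques, N m; "tcp_pos": TCP position; "eef_rot": TCP orientation; "ft_force": force on the tool from outside, world axes, zero at the start; "moment": the same for the moment, N m; "width": finger opening in m; "grasp_force": force on a finger pad.
Only numpy, scipy, OpenCV 4.12 (cv2) and the standard library are available. Lean on these libraries where they do the work, as an engineer would, in place of code of your own. Each camera call takes 0.05 s, during which the arm holds its last target. There are 200 camera calls.

## Working session

There is one attempt and no reset: what is moved stays moved. The work goes in short steps, Python scripts to look and compute and a tool call to move; the robot and the scene stay as the last step left them, time stands still between calls to the robot, and variables do not carry over. Pictures are saved under pics/ and viewed, at most 10 in all, crops included, and the job is handed in when it is done.

Besides the shell and the picture viewer there is one more tool, called after "Emit:" by a JSON object that holds its "name" and its "arguments", one argument or row to a line. send_rows: Moves the arm, as the interface text tells. Its arguments: {"type":"object","properties":{"targets":{"type":"array","items":{"type":"object","properties":{"slide":{"type":"array","items":{"type":"number"}},"dr":{"type":"array","items":{"type":"number"}}}}},"gripper":{"type":"number"},"newtons":{"type":"number"}},"required":["targets"]}

```bash
mkdir -p pics; python3 - <<'E'
from rig import manip
import cv2
for n in("scene","top"):
    cv2.imwrite(f"pics/{n}0.png",manip.read_camera(n)); i=manip.camera_info(n); print(n,i)
print(manip.get_state())
E
```

```text
scene {'K': array([[418.9496544 ,   0.        , 318.34177332],
       [  0.        , 418.9496544 , 198.50140373],
       [  0.        ,   0.        ,   1.        ]]), 'position': array([ 0.91245136, -0.3072579 ,  0.61702016]), 'rotation': array([0.86392495, 0.3166259 , 0.13269773, 0.36847391])}
top {'K': array([[435.02076919,   0.        , 327.25866744],
       [  0.        , 435.02076919, 201.35049211],
       [  0.        ,   0.        ,   1.        ]]), 'position': array([0.45327111, 0.02584753, 0.98689049]), 'rotation': array([-0.70540534, -0.03396704,  0.04432338,  0.706601  ])}
{'clock': 0.1, 'qpos': array([1.11802188e+00, 8.73991037e-02, 1.75218272e-01, 1.65975497e+00,
       2.17326912e-05, 1.57082655e+00]), 'dq': array([-0.0020045 , -0.00068743,  0.00116965, -0.00171542,  0.00083805,
       -0.00025162]), 'tau': array([-1.01701517e-03, -5.21560836e+01,  4.65653872e+01,  1.59508002e-02,
       -7.89552837e-05, -2.55491500e-05]), 'tcp_pos': array([0.24051766, 0.49441662, 0.23065974]), 'eef_rot': array([-1.38462658e-04,  2.24473098e-01,  9.74480120e-01, -5.52761051e-04]), 'ft_force': array([-0.62153769, -0.45252495,  0.48942456]), 'moment': array([ 0.02610588, -0.02134421, -0.03987785]), 'grasp_force': 0.0, 'width': 0.085214693625028}
```

View pics/scene0.png

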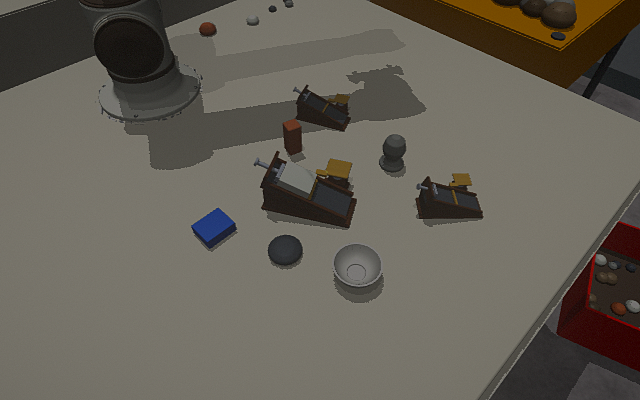

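View pics/top0.png

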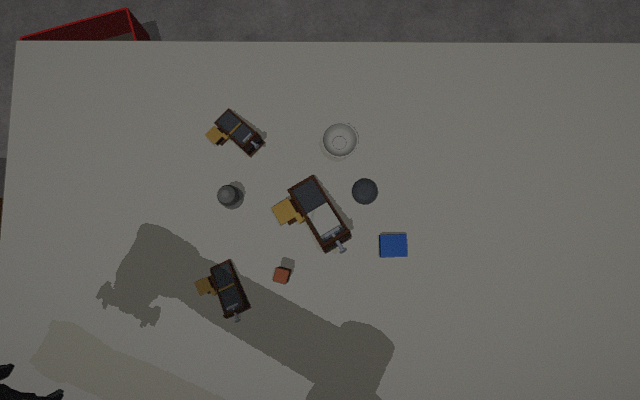

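Look-alikes in the top view: stands at (318,213) large with the slab, (238,132) small and (229,289) small; slab-shaped objects are white (323,220) and blue (393,245). I choose the large stand with the white slab, and check it in a crop.

```bash
cat > h.py <<'E'
from rig import manip
import cv2, numpy as np
from scipy.spatial.transform import Rotation as R
def rot(q): return R.from_quat(np.r_[q[1:],q[0]]).as_matrix()
def ray(n,uv,z):
    i=manip.camera_info(n);K=i["K"]
    d=np.array([(uv[0]-K[0,2])/K[0,0],-(uv[1]-K[1,2])/K[1,1],-1]);d=rot(i["rotation"])@d
    p=i["position"];return p+d*(z-p[2])/d[2]
def proj(n,P):
    i=manip.camera_info(n);K=i["K"];c=rot(i["rotation"]).T@(np.array(P)-i["position"])
    return np.array([K[0,2]-K[0,0]*c[0]/c[2],K[1,2]+K[1,1]*c[1]/c[2]])
E
python3 - <<'E'
from h import *
def blobs(n,img,lo,hi,z,box):
    m=cv2.inRange(cv2.cvtColor(img,cv2.COLOR_BGR2HSV),lo,hi)
    M=np.zeros_like(m);x0,y0,x1,y1=box;M[y0:y1,x0:x1]=m[y0:y1,x0:x1]
    for c in cv2.findContours(M,0,2)[0]:
        if cv2.contourArea(c)<60: continue
        r=cv2.minAreaRect(c);b=cv2.boxPoints(r)
        W=np.array([ray(n,p,z) for p in b])[:,:2]
        print(n,r,"ctr",W.mean(0).round(4),"sides",np.linalg.norm(np.diff(W,axis=0),axis=1).round(4),"yaws",[round(float(np.arctan2(*(W[k+1]-W[k])[::-1])),3) for k in (0,1)])
t=cv2.imread("pics/top0.png");s=cv2.imread("pics/scene0.png")
print("key");blobs("top",t,(15,100,60),(35,255,255),.049,(265,170,365,260));blobs("scene",s,(15,100,60),(35,255,255),.049,(310,150,360,195))
print("slab");blobs("top",t,(0,0,120),(180,60,255),.0735,(303,200,343,238))
a=cv2.resize(t[165:265,260:385],None,fx=5,fy=5,interpolation=2);b=cv2.resize(s[140:235,245:370],None,fx=5,fy=5,interpolation=2)
cv2.imwrite("pics/c1.png",a);cv2.imwrite("pics/c2.png",b)
E
```

```text
key
top ((288.1011657714844, 213.5618133544922), (28.83194351196289, 23.31995391845703), 57.9946174621582) ctr [0.5312 0.0966] sides [0.0503 0.0628 0.05  ] yaws [-1.007, -2.582]
scene ((333.4053955078125, 167.56756591796875), (33.53739547729492, 17.09749412536621), 9.462322235107422) ctr [0.5327 0.1006] sides [0.0454 0.0651 0.0447] yaws [2.26, 0.575]
slab
```

View pics/c1.png

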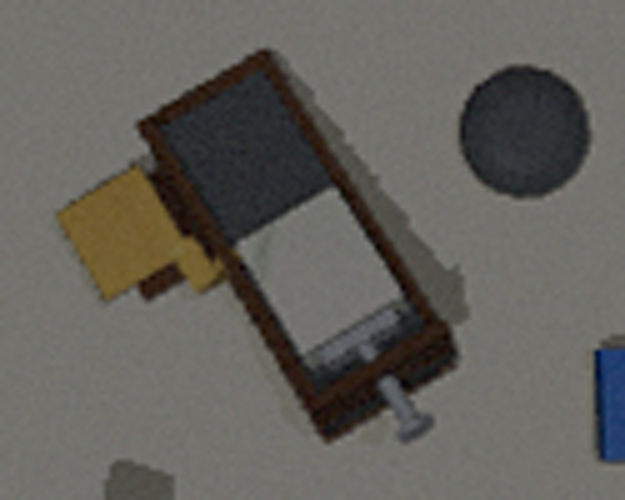

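View pics/c2.png

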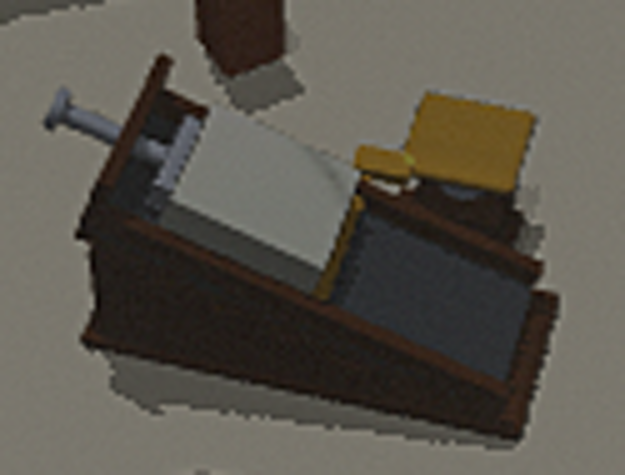

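The crops show the large stand with the white slab behind the brass gate. In the top crop the key corners are about (57,213), (137,165), (185,250), (108,300). In the scene crop they are (425,92), (535,118), (513,192), (405,165).

```bash
python3 - <<'E'
from h import *
T=(np.array([(57,213),(137,165),(185,250),(108,300)])+.5)/5-.5+[260,165]
S=(np.array([(405,165),(425,92),(535,118),(513,192)])+.5)/5-.5+[245,140]
for n,C in(("top",T),("scene",S)):
    W=np.array([ray(n,p,.049) for p in C])[:,:2];d=np.roll(W,-1,0)-W
    print(n,W.mean(0).round(4),np.linalg.norm(d,axis=1).round(4),np.arctan2(d[:,1],d[:,0]).round(3)); print(W.round(4))
E=(np.array([(140,125),(268,50)])+.5)/5-.5+[260,165]
L=np.array([ray("top",p,.024) for p in E]);d=L[1]-L[0];print("low end",L.round(4),np.linalg.norm(d),np.arctan2(d[1],d[0])+np.pi/2)
# slab top corners: uphill edge top z, downhill edge top z
c,s=np.cos(.349),np.sin(.349)
q=[((235,243),0),((335,185),0),((408,300),1),((302,360),1)]
zf=.042+.364*.029
for p,u in q:
    z=zf+22e-3*c+(1 if u else -1)*.030*s
    print(ray("top",(np.array(p)+.5)/5-.5+[260,165],z).round(4))
for yaw in(.5,.55,.6):
    st=manip.get_state();Rt=rot(st["eef_rot"])
    x=np.array([np.cos(yaw),np.sin(yaw),0]);y=np.array([-x[1],x[0],0])
    for sg in(1,-1):
        Rd=np.c_[sg*-x,sg*y,[0,0,-1]]; 
        print(yaw,sg,np.linalg.det(Rd).round(),R.from_matrix(Rt.T@Rd).as_rotvec().round(3))
print(Rt.round(3))
E
```

```text
top [0.5367 0.1056] [0.0402 0.0425 0.0394 0.0438] [-1.025 -2.625  2.149  0.536]
[[0.545  0.1336]
 [0.5659 0.0993]
 [0.5289 0.0783]
 [0.5073 0.1113]]
scene [0.5402 0.1068] [0.0398 0.0441 0.0399 0.0421] [ 2.169  0.482 -1.022 -2.667]
[[0.5323 0.0805]
 [0.5099 0.1134]
 [0.5489 0.1338]
 [0.5697 0.0997]]
low end [[0.5868 0.1    0.024 ]
 [0.6207 0.043  0.024 ]] 0.06637158650948653 0.5361703417504728
[0.5307 0.0562 0.063 ]
[0.5555 0.0136 0.063 ]
[ 0.5051 -0.0164  0.0835]
[0.4803 0.0277 0.0835]
0.5 1 1.0 [-0.001 -0.001 -0.953]
0.5 -1 1.0 [-1.000e-03  1.000e-03  2.189e+00]
0.55 1 1.0 [-1.000e-03 -1.000e-03 -1.003e+00]
0.55 -1 1.0 [-1.000e-03  1.000e-03  2.139e+00]
0.6 1 1.0 [-1.000e-03 -1.000e-03 -1.053e+00]
0.6 -1 1.0 [-1.000e-03  1.000e-03  2.089e+00]
[[-0.899  0.437 -0.001]
 [ 0.437  0.899 -0.001]
 [ 0.    -0.001 -1.   ]]
```

Emit:
{"name": "send_rows", "arguments": {
  "targets": [
    {"slide": [-0.362,-0.185,0],"dr": [0,0,0]},
    {"slide": [-0.724,-0.371,0],"dr": [0,0,0]},
    {"slide": [-0.724,-0.371,0],"dr": [0,0,0]},
    {"slide": [-0.724,-0.371,0],"dr": [0,0,0]},
    {"slide": [-0.724,-0.371,0],"dr": [0,0,0]},
    {"slide": [-0.724,-0.371,0],"dr": [0,0,0]},
    {"slide": [-0.724,-0.371,0],"dr": [0,0,0]},
    {"slide": [-0.724,-0.371,0],"dr": [0,0,0]},
    {"slide": [-0.724,-0.371,0],"dr": [0,0,0]},
    {"slide": [-0.724,-0.371,0],"dr": [0,0,0]},
    {"slide": [-0.724,-0.371,0],"dr": [0,0,0]},
    {"slide": [-0.724,-0.371,0],"dr": [0,0,0]},
    {"slide": [-0.724,-0.371,0],"dr": [0,0,0]},
    {"slide": [-0.724,-0.371,0],"dr": [0,0,0]},
    {"slide": [-0.724,-0.371,0],"dr": [0,0,0]},
    {"slide": [-0.724,-0.371,0],"dr": [0,0,0]},
    {"slide": [-0.362,-0.185,0],"dr": [0,0,0]}
  ],
  "gripper": 0.61,
  "newtons": 60
}}

```text
clock: 1.52
tcp_pos: [0.5548, 0.0756, 0.2304]
eef_rot: [-0.0, 0.225, 0.974, -0.0]
ft_force: [0.6, 0.2, -0.3]
width: 0.0522
grasp_force: 0.0
```

Emit:
{"name": "send_rows", "arguments": {
  "targets": [
    {"slide": [0,0,0],"dr": [0,0,0.038]},
    {"slide": [0,0,0],"dr": [0,0,0.038]},
    {"slide": [0,0,0],"dr": [0,0,0.038]},
    {"slide": [0,0,0],"dr": [0,0,0.038]},
    {"slide": [0,0,0],"dr": [0,0,0.038]},
    {"slide": [0,0,0],"dr": [0,0,0.038]},
    {"slide": [0,0,0],"dr": [0,0,0.038]},
    {"slide": [0,0,0],"dr": [0,0,0.038]},
    {"slide": [0,0,0],"dr": [0,0,0.038]},
    {"slide": [0,0,0],"dr": [0,0,0.038]},
    {"slide": [0,0,0],"dr": [0,0,0.038]},
    {"slide": [0,0,0],"dr": [0,0,0.038]},
    {"slide": [0,0,0],"dr": [0,0,0.038]},
    {"slide": [0,0,0],"dr": [0,0,0.038]},
    {"slide": [0,0,0],"dr": [0,0,0.038]},
    {"slide": [0,0,0],"dr": [0,0,0.038]},
    {"slide": [0,0,0],"dr": [0,0,0.038]},
    {"slide": [0,0,0],"dr": [0,0,0.038]},
    {"slide": [0,0,0],"dr": [0,0,0]}
  ]
}}

```text
clock: 3.1
tcp_pos: [0.5533, 0.0784, 0.2309]
eef_rot: [-0.0, 0.965, 0.264, -0.0]
ft_force: [-0.6, 0.4, 0.1]
width: 0.0522
grasp_force: 0.0
```

Emit:
{"name": "send_rows", "arguments": {
  "targets": [
    {"slide": [0,0,0.48],"dr": [0,0,0]},
    {"slide": [0,0,0.48],"dr": [0,0,0]},
    {"slide": [0,0,0.48],"dr": [0,0,0]},
    {"slide": [0,0,0.48],"dr": [0,0,0]},
    {"slide": [0,0,0.48],"dr": [0,0,0]},
    {"slide": [0,0,0.48],"dr": [0,0,0]},
    {"slide": [0,0,0.48],"dr": [0,0,0]},
    {"slide": [0,0,0.48],"dr": [0,0,0]},
    {"slide": [0,0,0],"dr": [0,0,0]},
    {"slide": [0,0,0],"dr": [0,0,0]}
  ]
}}

```text
clock: 3.93
tcp_pos: [0.5527, 0.0783, 0.077]
eef_rot: [-0.0, 0.963, 0.268, -0.001]
ft_force: [0.4, -0.5, 0.9]
width: 0.0523
grasp_force: 0.0
```

```bash
python3 - <<'E'
from h import *
s=manip.read_camera("scene");t=manip.read_camera("top")
a=cv2.resize(s[110:240,240:400],None,fx=5,fy=4.6,interpolation=2)
cv2.imwrite("pics/s1.png",cv2.resize(s[115:235,240:400],None,fx=5,fy=5,interpolation=2))
st=manip.get_state();print(st["tcp_pos"],st["ft_force"],st["clock"])
E
```

```text
[0.55392729 0.07844898 0.07895329] [ 0.24020278 -0.42687492  0.54243267] 4.0333
```

View pics/s1.png

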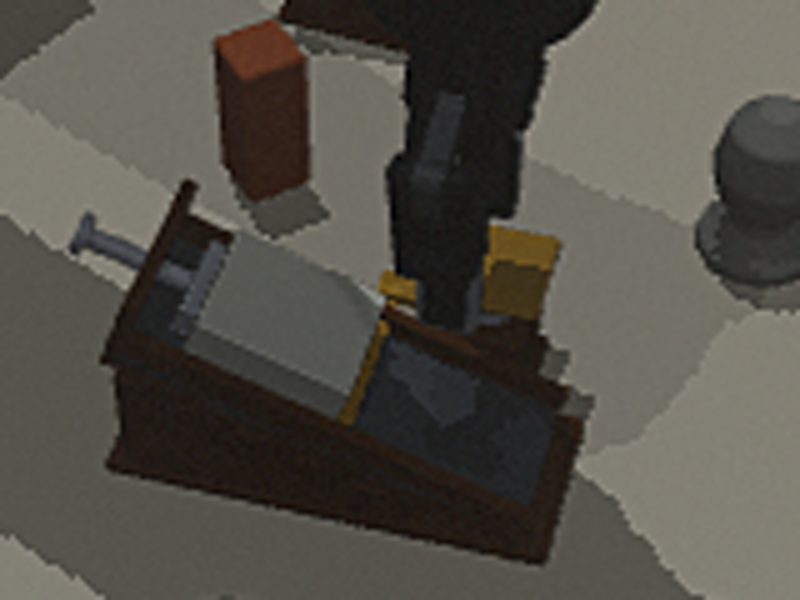

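The picture shows the near finger over the ramp's centre line beside the key, tip at about (445,328) in the crop. The far finger is over the key at about (480,320), and the slab is still behind the gate. I'll go down in steps and watch the force.

Emit:
{"name": "send_rows", "arguments": {
  "targets": [
    {"slide": [0,0,0.25],"dr": [0,0,0]},
    {"slide": [0,0,0.2],"dr": [0,0,0]},
    {"slide": [0,0,0.15],"dr": [0,0,0]},
    {"slide": [0,0,0],"dr": [0,0,0]},
    {"slide": [0,0,0],"dr": [0,0,0]}
  ]
}}

```text
clock: 4.45
tcp_pos: [0.553, 0.0783, 0.0532]
eef_rot: [-0.0, 0.964, 0.267, -0.001]
ft_force: [-0.7, -0.0, -0.1]
width: 0.052
grasp_force: 0.0
```

```bash
python3 - <<'E'
from h import *
s=manip.read_camera("scene");t=manip.read_camera("top")
cv2.imwrite("pics/s2.png",cv2.resize(s[115:235,240:400],None,fx=5,fy=5,interpolation=2))
st=manip.get_state();p=st["tcp_pos"];print(p,st["ft_force"],st["moment"],st["clock"])
yv=np.array([-np.sin(.535),np.cos(.535),0])
for d in(-.033,.033):
  q=p+d*yv; print(q,(proj("scene",q)-[240,115])*5,(proj("scene",q+[0,0,.005])-[240,115])*5)
E
```

```text
[0.55352944 0.07841057 0.05392523] [-0.3096428   0.69182324 -0.18426982] [ 0.03966848 -0.03325807  0.04000555] 4.55
[0.5703542  0.0500217  0.05392523] [442.18935771 376.80500243] [442.50516291 367.5341556 ]
[0.53670469 0.10679943 0.05392523] [486.20037572 250.16486197] [486.71355033 240.76287698]
```

View pics/s2.png

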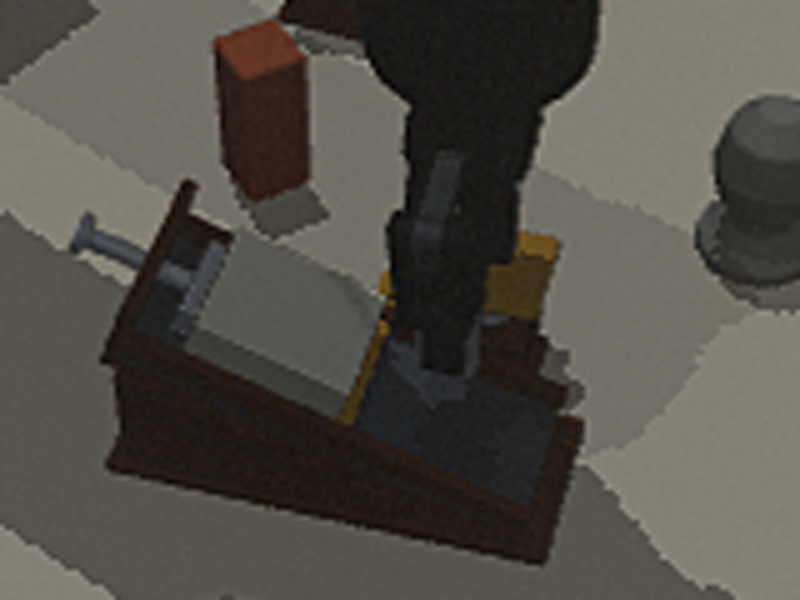

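The finger tip in the crop, about (442,375), matches the projected pose, and the slab has not moved. I continue down to find contact.

Emit:
{"name": "send_rows", "arguments": {
  "targets": [
    {"slide": [0,0,0.1],"dr": [0,0,0]},
    {"slide": [0,0,0.05],"dr": [0,0,0]},
    {"slide": [0,0,0],"dr": [0,0,0]},
    {"slide": [0,0,0],"dr": [0,0,0]}
  ]
}}

```text
clock: 4.88
tcp_pos: [0.5533, 0.0784, 0.0475]
eef_rot: [-0.0, 0.964, 0.267, -0.0]
ft_force: [0.1, 0.0, 0.4]
width: 0.0521
grasp_force: 0.0
```

Emit:
{"name": "send_rows", "arguments": {
  "targets": [
    {"slide": [0,0,0.07],"dr": [0,0,0]},
    {"slide": [0,0,0.05],"dr": [0,0,0]},
    {"slide": [0,0,0],"dr": [0,0,0]},
    {"slide": [0,0,0],"dr": [0,0,0]}
  ]
}}

```text
clock: 5.22
tcp_pos: [0.5534, 0.0784, 0.0428]
eef_rot: [0.0, 0.964, 0.267, -0.0]
ft_force: [0.6, 0.7, 1.1]
width: 0.0523
grasp_force: 0.2
```

Emit:
{"name": "send_rows", "arguments": {
  "targets": [
    {"slide": [0,0,0.1],"dr": [0,0,0]},
    {"slide": [0,0,0.1],"dr": [0,0,0]},
    {"slide": [0,0,0],"dr": [0,0,0]},
    {"slide": [0,0,0],"dr": [0,0,0]}
  ]
}}

```text
clock: 5.55
tcp_pos: [0.5537, 0.0786, 0.037]
eef_rot: [-0.0, 0.964, 0.267, 0.001]
ft_force: [-7.6, -1.1, 20.0]
width: 0.0524
grasp_force: 10.9
```

```bash
python3 - <<'E'
from h import *
s=manip.read_camera("scene");t=manip.read_camera("top")
cv2.imwrite("pics/s3.png",cv2.resize(s[115:235,240:400],None,fx=5,fy=5,interpolation=2))
for k in range(3):
  manip.read_camera("top");st=manip.get_state();print(st["tcp_pos"],st["ft_force"],st["moment"],st["grasp_force"],st["clock"])
E
```

```text
[0.55371017 0.07861263 0.03700104] [-6.51969984 -0.86248959 20.24081688] [0.26409427 1.81128619 0.25399297] 10.838140603154898 5.7
[0.55372995 0.07860212 0.03702059] [-7.00697904 -1.3217103  20.42375438] [0.28053552 1.79869251 0.30699034] 10.836240027565509 5.75
[0.55367992 0.07857686 0.03697625] [-6.63299695 -1.21845781 19.66944173] [0.25796009 1.81295041 0.31181888] 10.835999166592956 5.8
```

View pics/s3.png

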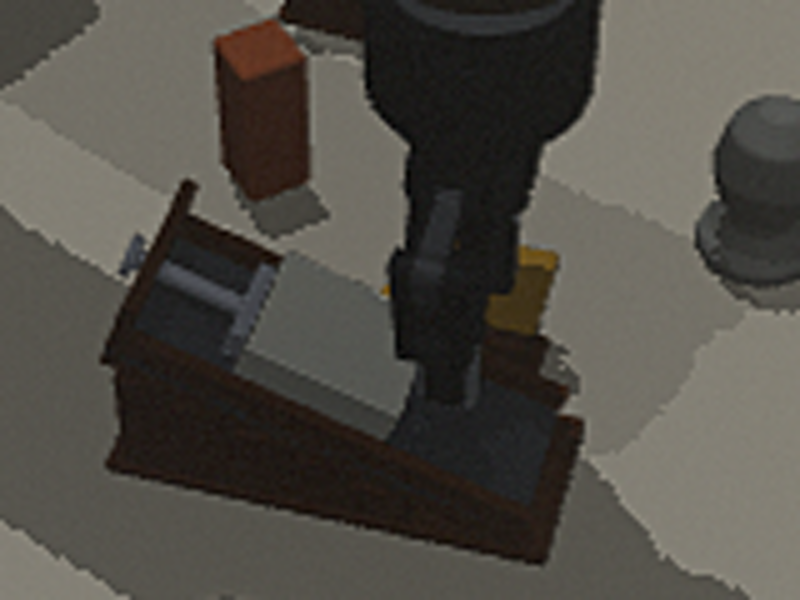

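The slab has popped over the gate and rests against the near finger at crop (415,385), and the key is visibly lowered. The force is steady at 20 N, well past the spring's 5.2 N, so the key is at its stop. I hold, then hand in.

Emit:
{"name": "send_rows", "arguments": {
  "targets": [
    {"slide": [0,0,0],"dr": [0,0,0]},
    {"slide": [0,0,0],"dr": [0,0,0]},
    {"slide": [0,0,0],"dr": [0,0,0]},
    {"slide": [0,0,0],"dr": [0,0,0]},
    {"slide": [0,0,0],"dr": [0,0,0]},
    {"slide": [0,0,0],"dr": [0,0,0]},
    {"slide": [0,0,0],"dr": [0,0,0]},
    {"slide": [0,0,0],"dr": [0,0,0]},
    {"slide": [0,0,0],"dr": [0,0,0]},
    {"slide": [0,0,0],"dr": [0,0,0]}
  ]
}}

```text
clock: 6.63
tcp_pos: [0.5537, 0.0786, 0.037]
eef_rot: [-0.0, 0.964, 0.267, 0.001]
ft_force: [-6.9, -1.7, 20.3]
width: 0.0521
grasp_force: 10.8
```

```bash
python3 -c "
from rig import manip
print(manip.get_state()['ft_force']); print(manip.finish_job())"
```

```text
[-6.86036444 -1.6701381  20.25351237]
the job is handed in; nothing more can be done
None
```

I handed the job in at about 6.6 s with the key held at its stop under one finger (steady 20 N upward force) and the slab popped over the gate, resting against the other finger; no verdict was returned.

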